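Put the tall drive away in the riser drawer

TASK

Draw the tallest of the three slim aluminium drives straight up out of the slotted oak block by its top edge, and set it down on the sloping steel phone stand with its lower edge against the lip, letting go of it there. Then take it again by its two long side edges, lay it flat in the open drawer of the monitor riser and push the drawer fully shut. Handle the drive gently without dropping it, and leave the two shorter drives, the mug and the glass paperweight where they are.

Things in the scene. Friction and masses are not known exactly. Their poses are not given: they have to be found in the camera images.
- tall_drive: the drive to put away: plain aluminium slab, 11 mm thick (its x axis), 60 mm wide (its y), 92 mm tall (its z), about 130 g. Origin: middle of its lower edge face as it stands at the start, in any one of the block's three slots; its top is then 100 mm above the desk. Front and back, top and bottom do not matter
- tall_drive_mid (a point): centre of the tall drive's volume, 46 mm above its origin
- short_a: one of two shorter drives that stay in the block: aluminium slab 11 x 60 x 66 mm (x, y, z), its top 74 mm above the desk at the start. Origin: middle of its lower face
- short_b: the other shorter drive that stays in the block, the same as short_a
- rack: fixed oak block, 130 (x) x 90 (y) x 38 mm high, origin at the centre of its underside, x points away from the robot apart from its yaw. Three slots stand side by side along x at -37, 0 and +37 mm; each is 13 mm (x) by 62 mm (y) and 30 mm deep, its floor 8 mm above the desk. Block and stand may swap sides
- stand: fixed steel phone stand, origin at the centre of its underside, base plate 120 (x) x 76 (y) x 8 mm. Its 36 mm wide, 60 mm long rest face falls at 55 degrees from level towards its own +x (away from the robot, apart from its yaw) and ends at the bottom in a lip 14 mm high, square to the face and as wide. The drive overhangs it 12 mm on either side, 32 mm at the top
- stand_lip (a point): middle of the inner corner where the stand's rest face meets its lip, 32 mm along the stand's +x from its origin and 30 mm above the desk
- stand_seat (a point): where the centre of the tall drive comes when it lies on the rest face, centred, its lower edge on the lip and its long side up the slope
- riser: fixed matte black monitor riser, top plate 250 (x) x 500 (y) x 6 mm, its top 121 mm above the desk; origin on the desk below the middle of the riser. Its x points away from the robot apart from its yaw. The front edge of the plate and of the black drawer housing under it lies at x = -105 mm; low things (notebooks, stapler, pen cup up to 120 mm tall) stand on its rear half
- unit_drawer0 (a joint): how far the riser's drawer is out, m: 0 shut, up to 0.165; it slides out along the riser's -x towards the robot, and starts out by 0.14 to 0.163. Friction about 1 N
- drawer_floor (a point): centre of the drawer's inner floor, 52 mm above the desk, axes as the riser's; moves with the drawer. Inside it is 195 mm long (x), 198 mm wide (y), side walls 41 mm high. The front panel's inner face is at x = -97 mm from here; the panel is 15 mm thick, its top 50 mm above the floor. Only the part in front of the riser's front edge is open from above
- unit_drawer0_handle (a point): middle of the drawer's handle, a level round bar along the riser's y, 120 mm long and 11 mm thick, standing 35 mm in front of the drawer's front panel, 77 mm above the desk
- mug: white ceramic mug, 80 mm across, 92 mm high, a bystander. Origin: centre of its underside
- paperweight: glass cube, 50 mm, a bystander. Origin: centre of its underside

How it is judged:
By the outcome, as a careful person would: the job done as asked, in the order asked, and still so for the second after the job is handed in, with the robot touching nothing.
It also fails if it takes over 72 s, if anything falls off the work surface, if the arm or the gripper's body presses on something with over 40 N, if the wrist force passes 120 N, or if a joint passes its speed limit or range.

ROBOT

A 6-joint arm with a two-finger parallel gripper is mounted at the origin on the work surface. World frame = base frame: x ahead of the robot, y to its left, z up, the work surface at z = 0. Lengths are in m, angles in rad, forces in N, time in s.
With the tool pointing down it reaches from about 0.35 to 0.775 m from the base axis. Payload 7.3 kg.
Tool frame: the origin (TCP) lies at the centre of the arm's flange, where the gripper is bolted on; the fingertips stand 178 mm ahead of it and the grasp point (between the pads) lies 159 mm ahead of it; z points along the fingers, y is the line along which they close (so a half turn about z gives the same grasp; the last joint's range is limited). The gripper opens to 92 mm and grips with 3 to 60 N. Pads are 19 mm wide; open, the fingers measure 130 mm over their backs; the gripper's body (75 mm by 190 mm) begins 47 mm behind the grasp point.
Start: joints at [-1.447, 0.342, 1.524, -0, 1.275, -0.146], TCP at [0.14, -0.506, 0.405] pointing down, gripper open.
Joint ranges: [-2.53, 2.53], [-0.77, 2.02], [0.04, 2.7], [-1, 4.14], [0.28, 2.66], [-3.11, 3.11]. Speed limits (rad/s): [2.57, 2.57, 3.14, 3.14, 3.14, 3.14].

INTERFACE

Orientations are given as [roll, pitch, yaw] about the fixed x, y, z axes, in that order (R = Rz(yaw) Ry(pitch) Rx(roll)).
In Python, from cell import telemetry, vision, ticket gives the robot as it stands.
- The arm moves only by the shell command python3 -m crank 'ROWS' [FORCE]. ROWS is JSON, a list of rows, each a list of 5 numbers: the gripper command: -1 is shut, 1 is fully open, values between are in proportion, then the shift along the tool's x, y, z in mm, then the turn about the tool's z in rad. In form: [[fingers, dx, dy, dz, roll], ...]. A call has 1 to 12 rows; each row is the pose to reach, as a shift and turn from the pose commanded when the call began, along the tool's axes at that moment; what a row does not reach only later rows make up. A row lasts 1/12 s, in which the tool goes at most 41.7 mm and 7.16 degrees, less where a joint would pass 70% of its speed; a pose out of reach is approached as far as the arm can. A call with a gripper value outside its range is refused whole. The fingers move at their own pace and stop on an object; FORCE is the grip in N (left out, the last holds). Time passes only in rows, so rows that repeat a pose let the fingers close. It gives the time, the measured TCP pose, the force, the opening and the grip force at its end, in the units of the state.
- telemetry.observe(): the state, without advancing time (a new reading comes with each control period).
- vision.read_camera(name): name is "side" or "top" or "wrist"; returns (picture, depth): 400x640x3 uint8, red, green, blue; 400x640 float32, m along the optical axis (not along the pixel's ray), 0 where there is no reading.
- vision.get_calibration(name): a dict with "camera_matrix" (3x3 intrinsics, pixels), "rvec" (rotation vector, rad) and "tvec" (3), from world to camera coordinates, as OpenCV has them. Camera axes: x right, y down, z forward; pixel columns grow to the right and rows downward; lengths in m; the calibration is good to about 2 mm. The wrist camera is an equidistant fisheye: a pixel r from the principal point sees the ray r / f radians off the axis. A picture is of the moment at which its call begins: read the wrist's pose just before it. get_calibration takes no time and is no camera call; for the wrist camera it gives the pose at the moment of the call.
- ticket.hand_in(): hands the job in; it is judged then, once.
The state is a dict: "time": time; "qpos": joint angles; "qvel": joint speeds; "joint_efforts": joint torques, N m; "tool_pos": TCP position; "tool_rot": TCP orientation; "contact_force": force on the tool from outside, world axes, zero at the start; "torque": the same for the moment, N m; "opening": finger opening in m; "grip_force": force on a finger pad.
Only numpy, scipy, OpenCV 4.12 (cv2) and the standard library are available. Lean on these libraries where they do the work, as an engineer would, in place of code of your own. Each camera call takes 0.05 s, during which the arm holds its last target. There are 200 camera calls.

## Working session

There is one attempt and no reset: what is moved stays moved. The work goes in short steps, Python scripts to look and compute and a shell command to move; the robot and the scene stay as the last step left them, time stands still between calls to the robot, and variables do not carry over. Pictures are saved under pics/ and viewed, at most 10 in all, crops included, and the job is handed in when it is done.

```bash
ls; mkdir -p pics; cat > h.py <<'E'
import numpy as np, cv2
from cell import telemetry, vision, ticket
def cam(n):
    c=vision.get_calibration(n); K=np.array(c["camera_matrix"],float)
    R=cv2.Rodrigues(np.array(c["rvec"],float))[0]; t=np.array(c["tvec"],float).ravel()
    return K,R,t
def cloud(n,d,c=None):
    K,R,t=c or cam(n); v,u=np.mgrid[:400,:640]
    p=np.stack([(u-K[0,2])/K[0,0]*d,(v-K[1,2])/K[1,1]*d,d],-1)
    return (p-t)@R
def rot(rpy):
    from scipy.spatial.transform import Rotation as S
    return S.from_euler('xyz',rpy).as_matrix()
E
python3 - <<'E'
from h import *
for n in("top","side"):
    p,d=vision.read_camera(n); cv2.imwrite(f"pics/{n}0.png",p[:,:,::-1]); np.save(n+"_d.npy",d);np.save(n+"_p.npy",p)
    K,R,t=cam(n); print(n,K.round(1).tolist(),(-R.T@t).round(3),R.round(2).tolist())
print(telemetry.observe())
E
```

```text
pics
top [[443.9, 0.0, 319.5], [0.0, 443.9, 199.6], [0.0, 0.0, 1.0]] [ 0.379 -0.01   1.605] [[0.0, -1.0, 0.0], [-0.98, -0.0, -0.18], [0.18, -0.0, -0.98]]
side [[515.4, 0.0, 316.1], [0.0, 515.4, 204.3], [0.0, 0.0, 1.0]] [ 0.324 -1.15   0.793] [[0.96, -0.28, 0.01], [-0.14, -0.49, -0.86], [0.25, 0.82, -0.51]]
{'time': 0.1, 'qpos': array([-1.44699941e+00,  3.42652469e-01,  1.52491490e+00, -3.99239514e-05,
        1.27540332e+00, -1.45983744e-01]), 'qvel': array([ 3.95157054e-04, -1.10053317e-03, -4.46383102e-03, -8.95380254e-04,
       -4.19736697e-05,  6.83610002e-04]), 'joint_efforts': array([ 3.31514180e-03, -4.32002699e+01, -2.44694406e+01,  7.20115146e-02,
        5.26158081e-02, -5.59295825e-05]), 'tool_pos': array([ 0.13993257, -0.50588379,  0.40411689]), 'tool_rot': array([-3.14022372e+00, -1.62684369e-04,  2.69792195e-01]), 'contact_force': array([-0.45639567, -0.0293355 ,  0.32251808]), 'torque': array([-0.00329081, -0.00668317, -0.01581771]), 'grip_force': 0.0, 'opening': 0.09206816651251654}
```

View pics/top0.png

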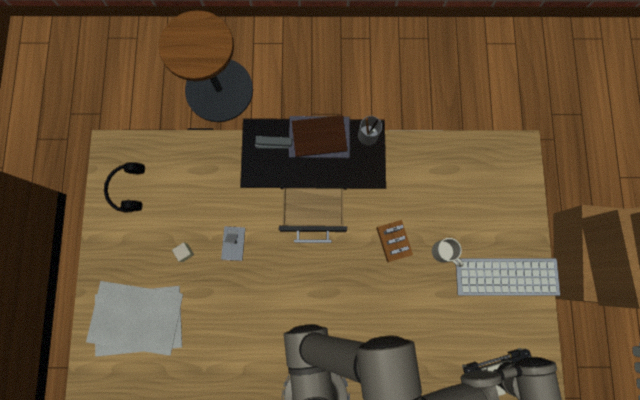

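View pics/side0.png

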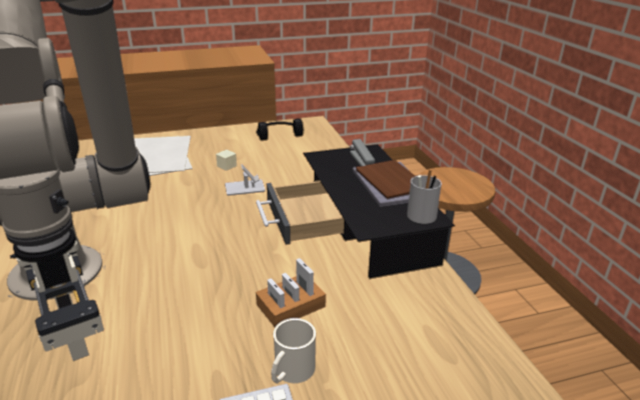

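The top view shows the rack at about (394,241), the stand at (233,243), the drawer handle at (312,240), the mug at (447,250) and the glass cube at (182,252). In the side view the tall drive is in the slot farthest from the robot, around (304,276). Next I'll measure these from depth.

```bash
python3 - <<'E'
from h import *
d=np.load("top_d.npy");P=cloud("top",d); p=np.load("top_p.npy")
def box(u0,u1,v0,v1,z0,z1,nm):
    q=P[v0:v1,u0:u1].reshape(-1,3); q=q[(q[:,2]>z0)&(q[:,2]<z1)]
    if len(q)<4: print(nm,len(q)); return
    r=cv2.minAreaRect((q[:,:2]*1000).astype(np.float32)); print(nm,len(q),"mean",q.mean(0).round(4),"rect",np.round(r[0],1),np.round(r[1],1),round(r[2],1))
print("desk",np.median(P[280:300,220:260,2]))
box(372,418,215,268,.02,.05,"rack top")
box(372,418,215,268,.02,.2,"rack all")
box(372,418,215,268,.085,.12,"tall")
box(372,418,215,268,.06,.083,"short")
box(215,250,220,268,.004,.015,"stand base");box(215,250,220,268,.02,.2,"stand up")
box(235,395,110,195,.112,.126,"riser")
box(270,355,222,238,.09,.115,"panel");box(285,340,234,246,.06,.09,"handle")
box(280,350,190,226,.08,.1,"walls");box(290,336,192,220,.04,.065,"floor")
ds=np.load("side_d.npy");P=cloud("side",ds)
print("side")
box(250,330,255,325,.03,.045,"rack top");box(250,330,255,325,.09,.11,"tall");box(250,330,255,325,.065,.08,"short")
box(222,268,160,196,.004,.015,"stand base");box(222,268,160,196,.02,.2,"stand up")
box(260,350,180,245,.095,.108,"panel");box(250,275,195,230,.06,.09,"handle")
for n,(u0,u1,v0,v1) in {"topc":(370,420,215,270),"topst":(210,255,215,270)}.items():
    pass
a=[cv2.resize(p[215:270,u:u+50],(390,430),interpolation=2) for u in(370,209)]
s=np.load("side_p.npy"); b=[cv2.resize(s[v:v+75,u:u+90],(390,300)) if 0 else cv2.resize(s[v:v+60,u:u+55],(390,430),interpolation=2) for u,v in((0,0),)]
cv2.imwrite("pics/crop1.png",np.hstack(a)[:,:,::-1])
E
```

```text
desk -0.0001909437184569748
rack top 757 mean [ 0.5256 -0.2809  0.0382] rect [ 527.7 -283.3] [129.9  91.1] 16.5
rack all 960 mean [ 0.5265 -0.2808  0.0472] rect [ 527.7 -283.3] [129.9  91.1] 16.5
tall 61 mean [ 0.5622 -0.2712  0.0995] rect [ 563.  -273.3] [10.9 60.2] 16.6
short 128 mean [ 0.5132 -0.286   0.0739] rect [ 525.6 -283.5] [80.8 60.2] 16.4
stand base 581 mean [0.5163 0.2937 0.0081] rect [519.1 297.4] [171.7 123.3] 1.9
stand up 145 mean [0.5396 0.2918 0.05  ] rect [540.3 292.6] [47.5 36.4] 0.1
riser 6234 mean [0.7947 0.0173 0.1208] rect [824.4   5.6] [500.7 253.5] 89.7
panel 413 mean [0.5665 0.0044 0.1   ] rect [570.6   6.4] [ 28.5 228.4] 0.0
handle 151 mean [0.5238 0.0098 0.0808] rect [531.1   6.8] [ 28.8 127.1] 0.0
walls 250 mean [0.609  0.0095 0.093 ] rect [635.2   6.4] [123.7 210.7] 0.0
floor 1279 mean [0.6493 0.0076 0.0522] rect [649.7   7.7] [ 99.2 160.8] 0.1
side
rack top 1125 mean [ 0.5215 -0.2999  0.0374] rect [ 528.3 -283.4] [132.6  96.5] 15.4
tall 187 mean [ 0.5452 -0.3185  0.0957] rect [ 537.7 -346.9] [199.8  59. ] 65.8
short 362 mean [ 0.5243 -0.29    0.0719] rect [ 535.2 -333.4] [ 90.2 173. ] 8.8
stand base 422 mean [0.5161 0.3031 0.0072] rect [530.1 353.5] [213.8 129.2] 87.1
stand up 227 mean [0.5266 0.3161 0.0426] rect [540.4 286. ] [ 55.2 355.4] 14.6
panel 297 mean [ 0.5649 -0.0069  0.101 ] rect [573.8 -12.6] [113.8 252.9] 25.6
handle 214 mean [0.5349 0.0163 0.0783] rect [538.4  30.7] [178.8  41.8] 87.8
```

View pics/crop1.png

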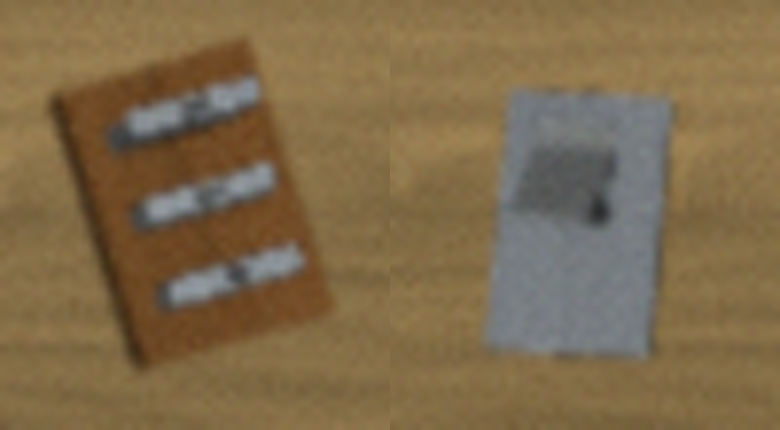

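The tall drive sits at about (0.563, -0.273), yaw 16.5°, which fits the slot at +37 mm. In the crop the stand is yawed slightly negative. I'll refine the stand and riser poses and write a move helper.

```bash
cat >> h.py <<'E'
def to(xyz,yaw,pt=159):
    """rows values to bring the point pt mm ahead of TCP to xyz at yaw(rad), tool down"""
    s=telemetry.observe(); R=rot(s["tool_rot"]); T=np.array(xyz,float)+[0,0,pt/1000]
    e=R.T@(T-s["tool_pos"])*1000; r=-(yaw-s["tool_rot"][2]); r=(r+np.pi)%(2*np.pi)-np.pi
    return e.round(1),round(r,3)
def st():
    s=telemetry.observe(); print(round(s["time"],2),"pos",s["tool_pos"].round(4),"rot",s["tool_rot"].round(4),"F",s["contact_force"].round(2),"op",round(s["opening"],4),"g",round(s["grip_force"],2),"q",s["qpos"].round(2))
E
python3 - <<'E'
from h import *
d=np.load("top_d.npy");P=cloud("top",d)
def comp(z0,z1,u,v,r):
    m=((P[...,2]>z0)&(P[...,2]<z1)).astype(np.uint8); w=np.zeros_like(m); w[v-r:v+r,u-r:u+r]=m[v-r:v+r,u-r:u+r]
    n,l,s,c=cv2.connectedComponentsWithStats(w); k=1+np.argmax(s[1:,4]); return P[l==k]
q=comp(.004,.2,233,243,30); r=cv2.minAreaRect((q[:,:2]*1000).astype(np.float32)); print("stand",r)
q=comp(.112,.126,313,150,75); print("riser",cv2.minAreaRect((q[:,:2]*1000).astype(np.float32)))
xs=[]
for y in np.arange(-.2,.2,.02):
    s=q[abs(q[:,1]-y)<.01]; xs.append((y,s[:,0].min()))
xs=np.array(xs);print("front edge",np.polyfit(xs[:,0],xs[:,1],1), "panel/handle:")
for z0,z1,v0,v1 in((.094,.106,218,236),(.072,.086,234,246)):
    s=P[v0:v1,270:355].reshape(-1,3); s=s[(s[:,2]>z0)&(s[:,2]<z1)]
    b=[(y,*np.percentile(s[abs(s[:,1]-y)<.01][:,0],[10,50,90])) for y in np.arange(-.04,.06,.02)]; print(np.round(b,4).tolist(),s[:,1].min(),s[:,1].max())
# stand upper bits in stand region
q=P[220:268,215:250].reshape(-1,3); q=q[q[:,2]>.016]; print(np.round(q[np.argsort(-q[:,2])][::10],4).tolist())
print(to([.563,-.273,.2],np.radians(106.5)))
E
```

```text
stand ((528.042236328125, 292.0660095214844), (88.08367156982422, 136.80519104003906), 88.42686462402344)
riser ((824.3673095703125, 5.5738525390625), (500.7033386230469, 253.54122924804688), 89.72134399414062)
front edge [0.01031651 0.69969492] panel/handle:
[[-0.04, 0.5568, 0.5662, 0.5772], [-0.02, 0.5592, 0.5661, 0.5739], [0.0, 0.5596, 0.5664, 0.574], [0.02, 0.5594, 0.5663, 0.576], [0.04, 0.5592, 0.566, 0.5738]] -0.10777738675696401 0.12063988166654992
[[-0.04, 0.5174, 0.5241, 0.541], [-0.02, 0.517, 0.5205, 0.524], [0.0, 0.517, 0.5207, 0.5241], [0.02, 0.5171, 0.5236, 0.5278], [0.04, 0.5172, 0.5206, 0.5277]] -0.056753690101556134 0.07038026066794387
[[0.3787, -0.0099, 1.6049], [0.5165, 0.2958, 0.0842], [0.5171, 0.3107, 0.0782], [0.5245, 0.2846, 0.0724], [0.525, 0.2994, 0.0676], [0.5358, 0.3076, 0.0634], [0.5363, 0.2947, 0.0584], [0.5369, 0.2888, 0.0528], [0.5411, 0.2761, 0.0464], [0.5414, 0.3084, 0.0427], [0.5595, 0.2956, 0.0396], [0.5633, 0.2926, 0.0377], [0.5459, 0.2819, 0.0345], [0.5533, 0.2898, 0.0317], [0.5535, 0.3008, 0.0299], [0.5255, 0.2795, 0.0244], [0.487, 0.3149, 0.0177]]
(array([ 469.8, -111.6,   45.3]), np.float64(-1.589))
```

```bash
python3 -m crank '[[-0.5,40,-9,4,-0.12],[-0.5,80,-19,8,-0.24],[-0.5,120,-28,12,-0.36],[-0.5,160,-38,16,-0.48],[-0.5,200,-47,20,-0.6],[-0.5,240,-57,24,-0.72],[-0.5,280,-66,28,-0.84],[-0.5,320,-76,32,-0.96],[-0.5,360,-85,36,-1.08],[-0.5,400,-95,40,-1.2],[-0.5,436,-104,44,-1.32],[-0.5,470,-112,45,-1.44]]'
python3 - <<'E'
from h import *
st(); print(to([.563,-.273,.2],np.radians(106.5)))
E
```

```text
time: 1.1
tool_pos: [0.5647, -0.271, 0.3584]
tool_rot: [-3.14, -0.001, 1.717]
contact_force: [-0.1, -0.3, -0.6]
opening: 0.0235
grip_force: 0.0
1.1 pos [ 0.5647 -0.271   0.3584] rot [-3.1401e+00 -1.4000e-03  1.7166e+00] F [-0.07 -0.31 -0.56] op 0.0235 g 0.0 q [-0.57  0.56  1.29  0.    1.29 -0.72]
(array([-1.7, -2. , -0.6]), np.float64(-0.142))
```

```bash
python3 -m crank '[[-0.5,-1,-1,0,-0.1],[-0.5,-1.7,-2,0,-0.142],[-0.5,-1.7,-2,0,-0.142],[-0.5,-1.7,-2,0,-0.142]]' >/dev/null
cat >> h.py <<'E'
def wcloud(save=None):
    c=cam("wrist"); p,d=vision.read_camera("wrist")
    if save: cv2.imwrite(save,p[:,:,::-1])
    K,R,t=c; v,u=np.mgrid[:400,:640]; a=(u-K[0,2])/K[0,0]; b=(v-K[1,2])/K[1,1]; th=np.hypot(a,b)
    k=np.where(th>1e-6,np.tan(np.clip(th,0,1.5))/np.maximum(th,1e-6),1)
    q=np.stack([a*k*d,b*k*d,d],-1); W=(q-t)@R; W[d<=0]=np.nan; return p,W
def topbox(z0,z1,x0,x1,y0,y1,W):
    m=(W[...,2]>z0)&(W[...,2]<z1)&(W[...,0]>x0)&(W[...,0]<x1)&(W[...,1]>y0)&(W[...,1]<y1)
    q=W[m]; r=cv2.minAreaRect((q[:,:2]*1000).astype(np.float32)); return len(q),q.mean(0).round(4),np.round(r[0],1),np.round(r[1],1),round(r[2],2)
E
python3 - <<'E'
from h import *
st(); p,W=wcloud("pics/w1.png")
print(topbox(.093,.106,.52,.61,-.32,-.23,W),topbox(.03,.045,.43,.62,-.37,-.2,W))
print(to([.563,-.273,.097],np.radians(106.5)))
E
```

```text
1.43 pos [ 0.5613 -0.2747  0.3592] rot [-3.1409e+00 -7.0000e-04  1.8502e+00] F [ 0.96 -0.51 -0.65] op 0.023 g 0.0 q [-0.58  0.56  1.3  -0.    1.28 -0.86]
(997, array([ 0.5609, -0.2691,  0.1009]), array([ 561.1, -270.6]), array([11.2, 59.7]), 16.44) (7674, array([ 0.5282, -0.2749,  0.0392]), array([ 525.8, -281.1]), array([130.8,  90.5]), 16.18)
(array([  1.2,   2.3, 103.5]), np.float64(-0.009))
```

View pics/w1.png

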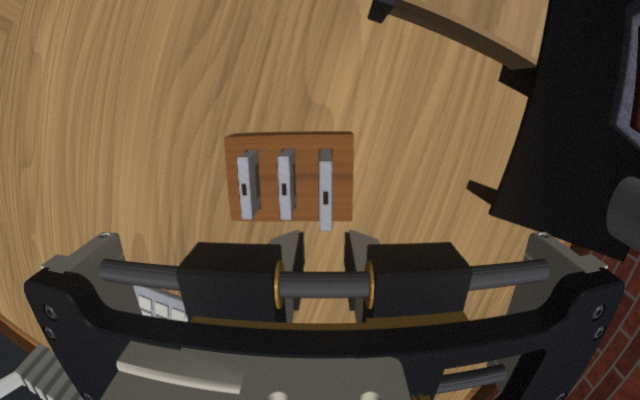

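The wrist view has the tall drive at (326,190), centred between the fingers at (325,265). The wrist and top estimates differ by about 2.5 mm, so I'll use their mean and descend.

```bash
python3 -m crank '[[-0.5,2,1,30,0],[-0.5,2.4,1.4,60,0],[-0.5,2.4,1.4,80,0],[-0.5,2.4,1.4,92,0],[-0.5,2.4,1.4,100,0],[-0.5,2.4,1.4,104,0],[-0.5,2.4,1.4,104,0],[-0.5,2.4,1.4,104,0]]' 12
python3 - <<'E'
from h import *
st()
E
```

```text
time: 2.15
tool_pos: [0.5622, -0.2724, 0.2566]
tool_rot: [3.141, 0.001, 1.851]
contact_force: [1.4, -0.1, 0.5]
opening: 0.0232
grip_force: 0.0
2.15 pos [ 0.5622 -0.2724  0.2566] rot [3.1407e+00 1.1000e-03 1.8511e+00] F [ 1.41 -0.08  0.53] op 0.0232 g 0.0 q [-0.57  0.66  1.42 -0.    1.06 -0.85]
```

```bash
python3 -m crank '[[-0.7,0,0,0,0],[-0.75,0,0,0,0],[-0.78,0,0,0,0],[-0.85,0,0,0,0],[-1,0,0,0,0],[-1,0,0,0,0],[-1,0,0,0,0],[-1,0,0,0,0]]' 12
```

```text
time: 2.82
tool_pos: [0.5621, -0.2722, 0.2565]
tool_rot: [3.141, 0.001, 1.852]
contact_force: [-2.3, -0.6, 5.2]
opening: 0.0114
grip_force: 12.0
```

```bash
python3 -m crank '[[-1,0,0,-3,0],[-1,0,0,-8,0],[-1,0,0,-16,0],[-1,0,0,-26,0],[-1,0,0,-38,0],[-1,0,0,-55,0],[-1,0,0,-75,0],[-1,0,0,-95,0],[-1,0,0,-110,0],[-1,0,0,-120,0],[-1,0,0,-120,0]]'
python3 - <<'E'
from h import *
p,W=wcloud("pics/w2.png"); st()
c=[580,223]; u=209+190/7.8; v=215+223/7.82
K,R,t=cam("top"); r=R.T@np.linalg.inv(K)@[u,v,1]; o=-R.T@t
print("stand centre",o+r*(.008-o[2])/r[2])
print(to([.49,.29,.22],np.radians(85)))
E
```

```text
time: 3.73
tool_pos: [0.5623, -0.2721, 0.3789]
tool_rot: [3.138, 0.004, 1.852]
contact_force: [0.4, 0.4, -2.0]
opening: 0.011
grip_force: 12.0
3.78 pos [ 0.5621 -0.272   0.377 ] rot [3.1399e+00 2.0000e-03 1.8519e+00] F [-0.52 -0.54 -1.01] op 0.0109 g 11.99 q [-0.57  0.55  1.27 -0.    1.32 -0.85]
stand centre [0.51801467 0.29165683 0.008     ]
(array([559.9,  86.6,  -2.9]), np.float64(0.368))
```

```bash
python3 -m crank '[[-1,25,7,-2,0.02],[-1,62,16,-4,0.05],[-1,100,26,-4,0.08],[-1,138,36,-4,0.12],[-1,177,46,-4,0.15],[-1,216,57,-4,0.18],[-1,255,67,-4,0.22],[-1,294,77,-4,0.25],[-1,333,87,-4,0.28],[-1,372,98,-4,0.31],[-1,411,108,-4,0.34],[-1,440,116,-4,0.368]]'
python3 -m crank '[[-1,24,2,0,0],[-1,40,4,0,0],[-1,52,6,0,0],[-1,52,6,0,0],[-1,52,6,0,0]]'
python3 - <<'E'
from h import *
p,W=wcloud("pics/w3.png"); st(); np.save("W3.npy",W)
print(topbox(.005,.012,.43,.60,.22,.36,W))
E
```

```text
time: 4.78
tool_pos: [0.5505, 0.1859, 0.3783]
tool_rot: [-3.139, -0.0, 1.484]
contact_force: [0.5, 0.3, -1.1]
opening: 0.0108
grip_force: 12.0
time: 5.2
tool_pos: [0.5619, 0.2341, 0.3786]
tool_rot: [-3.14, 0.001, 1.484]
contact_force: [0.3, -0.4, -2.6]
opening: 0.0106
grip_force: 12.0
5.25 pos [0.5619 0.2334 0.3789] rot [-3.1402e+00  1.1000e-03  1.4835e+00] F [-0.16  0.04 -1.99] op 0.0113 g 12.0 q [ 0.27  0.52  1.32 -0.    1.31  0.36]
(4740, array([0.5157, 0.2983, 0.0092]), array([518.8, 296.5]), array([ 76.6, 120.5]), 87.03)
```

View pics/w3.png

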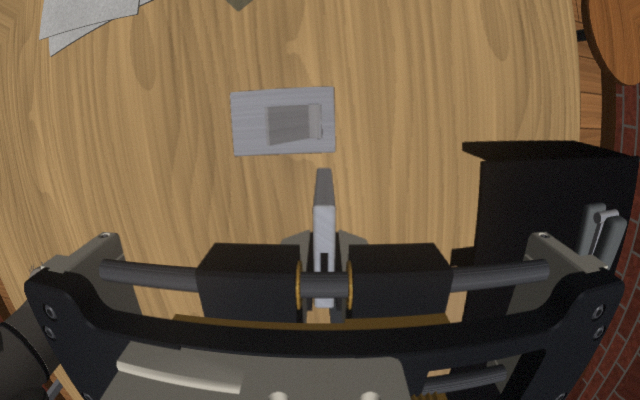

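```bash
python3 - <<'E'
from h import *
W=np.load("W3.npy")
def f(P,nm):
    m=((P[...,2]>.0055)&(P[...,2]<.0105)&(abs(P[...,0]-.519)<.08)&(abs(P[...,1]-.294)<.06)).astype(np.uint8)
    m=cv2.morphologyEx(m,cv2.MORPH_OPEN,np.ones((3,3)))
    q=P[m>0]; print(nm,len(q),cv2.minAreaRect((q[:,:2]*1000).astype(np.float32)))
f(W,"wrist"); f(cloud("top",np.load("top_d.npy")),"top")
q=W.reshape(-1,3); a=np.radians(-3); c=np.array([.5188,.2965]); X=(q[:,:2]-c)@np.array([[np.cos(a),-np.sin(a)],[np.sin(a),np.cos(a)]])
for z0 in range(16,90,6):
    s=(q[:,2]*1000>z0)&(q[:,2]*1000<z0+6)&(abs(X[:,0])<.07)&(abs(X[:,1])<.05)
    if s.sum()>5: x=X[s]*1000; print(z0,s.sum(),"x",np.percentile(x[:,0],[2,50,98]).round(1),"y",np.percentile(x[:,1],[2,98]).round(1))
s=q[(q[:,2]>.12)&(abs(q[:,0]-.562)<.012)&(abs(q[:,1]-.235)<.05)]
for z0 in np.arange(.12,.23,.01):
    r=s[(s[:,2]>z0)&(s[:,2]<z0+.01)]
    if len(r)>5: print(round(z0,3),len(r),r.min(0).round(4),r.max(0).round(4))
E
```

```text
wrist 4197 ((518.7481689453125, 296.46112060546875), (76.59033203125, 120.44856262207031), 87.03494262695312)
top 0 ((0.0, 0.0), (0.0, 0.0), 0.0)
28 189 x [29.7 32.8 36.9] y [-17.3  16.6]
34 440 x [26.1 38.5 45.3] y [-17.1  16.3]
40 162 x [21.8 24.  26.8] y [-17.7  17.1]
46 177 x [17.5 19.7 22.1] y [-17.7  17. ]
52 188 x [12.7 15.4 17.8] y [-17.3  17.6]
58 184 x [ 8.7 11.2 13.6] y [-17.1  17.4]
64 185 x [ 4.1  7.  10. ] y [-16.8  17.2]
70 211 x [0.6 2.9 5.7] y [-17.5  16.8]
76 280 x [-5.7 -1.9  1. ] y [-17.7  16.7]
0.13 38 [0.5593 0.2628 0.132 ] [0.5697 0.2653 0.1393]
0.14 32 [0.5596 0.2637 0.1414] [0.5696 0.2652 0.1496]
0.15 60 [0.559  0.2628 0.15  ] [0.5699 0.2656 0.1596]
0.16 61 [0.5593 0.263  0.1603] [0.5698 0.2655 0.1699]
0.17 55 [0.5596 0.2635 0.1703] [0.5696 0.2655 0.1797]
0.18 82 [0.5586 0.2628 0.1801] [0.5699 0.2657 0.19  ]
0.19 98 [0.559  0.2629 0.19  ] [0.5698 0.2657 0.2   ]
0.2 236 [0.5502 0.2413 0.2   ] [0.5739 0.2664 0.21  ]
0.21 339 [0.55   0.2413 0.21  ] [0.574  0.2659 0.22  ]
0.22 1949 [0.551  0.2052 0.22  ] [0.574  0.2659 0.2299]
0.23 283 [0.5518 0.2353 0.23  ] [0.574  0.2458 0.24  ]
```

```bash
python3 -m crank '[[-1,22,-7,0,-0.01],[-1,45,-14,0,-0.03],[-1,59,-19,0,-0.035],[-1,59,-19,10,-0.035],[-1,59,-19,30,-0.035],[-1,59,-19,50,-0.035],[-1,59,-19,65,-0.035],[-1,59,-19,75,-0.035],[-1,59,-19,75,-0.035],[-1,59,-19,75,-0.035]]'
python3 - <<'E'
from h import *
p,W=wcloud("pics/w4.png"); st()
p2,d=vision.read_camera("side"); 
cv2.imwrite("pics/s4.png",np.hstack([cv2.resize(p2[130:210,200:300],(400,320),interpolation=2),cv2.resize(p[150:330,220:420],(400,320))])[:,:,::-1])
E
```

```text
time: 6.08
tool_pos: [0.5484, 0.2939, 0.3045]
tool_rot: [-3.141, 0.001, 1.518]
contact_force: [-0.0, 0.3, -1.0]
opening: 0.011
grip_force: 12.0
6.13 pos [0.5486 0.2941 0.3054] rot [ 3.1406e+00 -2.0000e-04  1.5181e+00] F [-0.74  0.23 -1.63] op 0.0104 g 12.0 q [ 0.37  0.61  1.38 -0.    1.16  0.42]
```

View pics/s4.png

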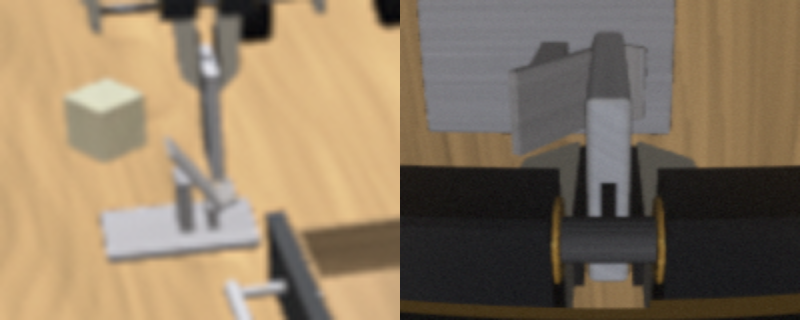

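The side crop shows the drive's lower end at (218,180), just above the lip corner at (215,195). Next I'll lower it to contact while reading the force.

```bash
python3 -m crank '[[-1,0,0,8,0],[-1,0,0,14,0],[-1,0,0,14,0],[-1,0,0,14,0]]' 6; python3 -m crank '[[-1,0,0,1.5,0],[-1,0,0,3,0],[-1,0,0,3,0]]'; python3 -m crank '[[-1,0,0,1.5,0],[-1,0,0,3,0],[-1,0,0,3,0]]'
```

```text
time: 6.52
tool_pos: [0.5481, 0.2945, 0.2904]
tool_rot: [-3.141, 0.0, 1.519]
contact_force: [0.4, -0.3, -1.1]
opening: 0.0107
grip_force: 6.0
time: 6.77
tool_pos: [0.5485, 0.2946, 0.2879]
tool_rot: [3.14, -0.0, 1.519]
contact_force: [1.4, -0.3, -0.5]
opening: 0.0112
grip_force: 6.0
time: 7.02
tool_pos: [0.5484, 0.2946, 0.285]
tool_rot: [3.14, -0.0, 1.519]
contact_force: [2.1, 0.3, 1.7]
opening: 0.011
grip_force: 6.1
```

```bash
python3 -m crank '[[-0.72,0,0,0,0],[-0.7,0,0,0,0],[-0.68,0,-2,0,0],[-0.67,0,-4,0.5,0],[-0.66,0,-6,1,0],[-0.65,0,-8,1.5,0],[-0.64,0,-10,2,0],[-0.63,0,-12,2.5,0],[-0.62,0,-14,3,0],[-0.62,0,-14,3,0]]'
python3 - <<'E'
from h import *
p,W=wcloud(); st()
p2,d=vision.read_camera("side"); 
cv2.imwrite("pics/s5.png",np.hstack([cv2.resize(p2[130:210,200:300],(400,320),interpolation=2),cv2.resize(p[150:330,220:420],(400,320))])[:,:,::-1])
E
```

```text
time: 7.85
tool_pos: [0.5337, 0.2953, 0.2815]
tool_rot: [-3.141, 0.0, 1.519]
contact_force: [0.8, 0.2, 0.2]
opening: 0.0175
grip_force: 0.1
7.9 pos [0.534  0.2953 0.2816] rot [-3.1414e+00  2.0000e-04  1.5190e+00] F [-0.19 -0.02 -1.46] op 0.0175 g 0.1 q [ 0.38  0.61  1.44 -0.    1.09  0.43]
```

View pics/s5.png

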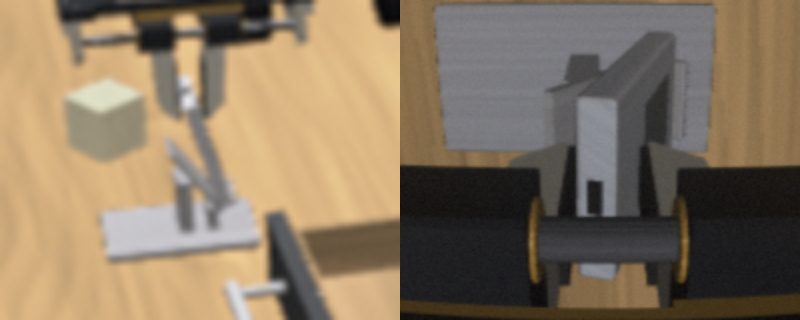

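The drive leans back with its lower edge in the lip corner at (222,200), and its top rests on the rear finger at (183,85). I'll keep tilting it back.

```bash
python3 -m crank '[[-0.61,0,-3,0.5,0],[-0.6,0,-6,1.2,0],[-0.58,0,-9,2,0],[-0.57,0,-12,2.8,0],[-0.55,0,-15,3.5,0],[-0.54,0,-18,4.2,0],[-0.52,0,-21,5,0],[-0.51,0,-24,5.5,0],[-0.49,0,-26,6,0],[-0.48,0,-28,6.5,0],[-0.47,0,-30,7,0],[-0.46,0,-31,7,0]]'
python3 - <<'E'
from h import *
p,W=wcloud(); st()
p2,d=vision.read_camera("side"); 
cv2.imwrite("pics/s6.png",np.hstack([cv2.resize(p2[130:210,200:300],(400,320),interpolation=2),cv2.resize(p[150:330,220:420],(400,320))])[:,:,::-1])
E
```

```text
time: 8.95
tool_pos: [0.5032, 0.2969, 0.2748]
tool_rot: [3.141, -0.0, 1.519]
contact_force: [0.7, 0.4, -0.2]
opening: 0.0246
grip_force: 0.5
9.0 pos [0.5032 0.297  0.2748] rot [ 3.1409e+00 -1.0000e-04  1.5189e+00] F [0.86 0.21 0.44] op 0.0245 g 0.51 q [ 0.4   0.58  1.53 -0.    1.04  0.45]
```

View pics/s6.png

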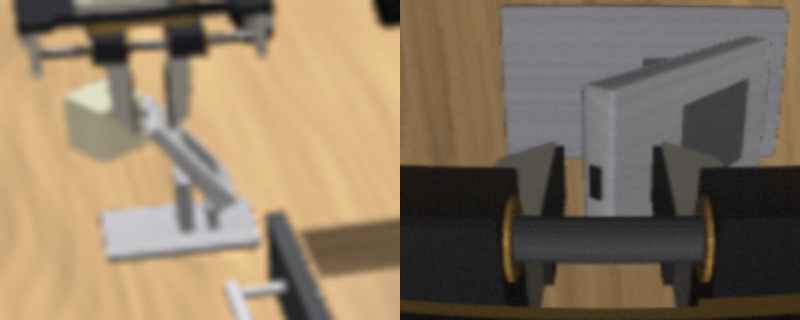

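The drive lies on the rest face with its lower edge on the lip, and the contact forces are about zero. I'll let go, rise, and turn 90° for the side grip.

```bash
python3 -m crank '[[-0.4,0,1,0,0],[-0.32,0,3,0,0],[-0.3,0,3,-4,0],[-0.3,0,3,-12,0],[-0.3,0,3,-25,0],[0,0,6,-45,0.1],[0.3,0,14,-65,0.22],[0.6,0,20,-80,0.34],[1,0,26,-85,0.46],[1,0,26,-85,0.58],[1,0,26,-85,0.7],[1,0,26,-85,0.82]]'
python3 -m crank '[[1,0,0,0,0.12],[1,0,0,0,0.24],[1,0,0,0,0.36],[1,0,0,0,0.48],[1,0,0,0,0.6],[1,0,0,0,0.72],[1,0,0,0,0.751],[1,0,0,0,0.751],[1,0,0,0,0.751]]'
python3 - <<'E'
from h import *
p,W=wcloud(); st(); np.save("W7.npy",W)
p2,d=vision.read_camera("side"); 
cv2.imwrite("pics/s7.png",np.hstack([cv2.resize(p2[130:210,200:300],(400,400),interpolation=2),cv2.resize(p[150:350,220:420],(400,400))])[:,:,::-1])
q=W.reshape(-1,3);s=q[(q[:,2]>.045)&(q[:,2]<.12)&(abs(q[:,0]-.53)<.06)&(abs(q[:,1]-.296)<.05)]
for z0 in np.arange(.045,.12,.01):
    r=s[(s[:,2]>z0)&(s[:,2]<z0+.01)]
    if len(r)>5: print(round(z0,3),len(r),np.median(r,0).round(4),np.percentile(r[:,1],[1,99]).round(4))
E
```

```text
time: 10.05
tool_pos: [0.5292, 0.2955, 0.3607]
tool_rot: [3.141, -0.001, 0.693]
contact_force: [-0.5, 0.1, 0.6]
opening: 0.0743
grip_force: 0.0
time: 10.8
tool_pos: [0.5292, 0.2955, 0.3603]
tool_rot: [-3.141, -0.001, -0.051]
contact_force: [0.3, -0.2, 0.0]
opening: 0.092
grip_force: 0.0
10.85 pos [0.5292 0.2955 0.3601] rot [-3.1415e+00 -4.0000e-04 -5.0800e-02] F [-0.67  0.14  0.84] op 0.0918 g 0.0 q [ 0.38  0.53  1.36 -0.    1.26  2.  ]
0.045 625 [0.5549 0.2943 0.0501] [0.266  0.3247]
0.055 675 [0.5469 0.2957 0.0601] [0.2665 0.3249]
0.065 736 [0.539  0.2959 0.0701] [0.2672 0.325 ]
0.075 786 [0.531  0.2964 0.0802] [0.2676 0.3256]
0.085 897 [0.523  0.2974 0.09  ] [0.2684 0.3268]
0.095 935 [0.5147 0.298  0.1001] [0.2688 0.3272]
0.105 1056 [0.5066 0.2977 0.1089] [0.2694 0.3272]
```

View pics/s7.png

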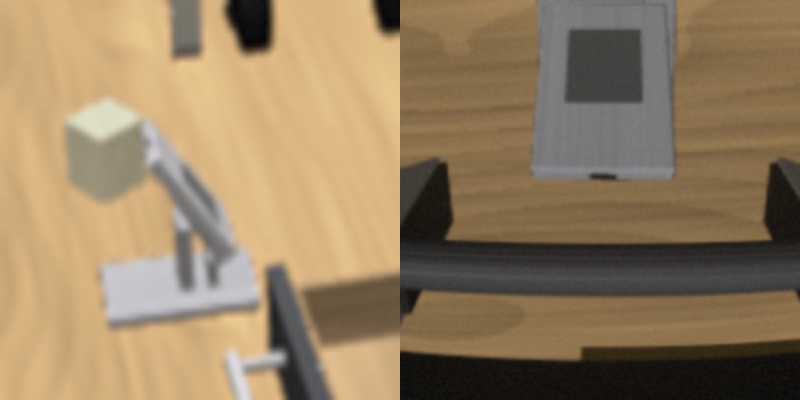

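The right half of the crop shows the drive centred between the open fingers. The left half shows it lying on the stand. The measured slope is a few degrees too steep from vertical, so I'll check the lip profile numerically.

```bash
python3 - <<'E'
from h import *
W=np.load("W7.npy");q=W.reshape(-1,3)
a=np.radians(-3);c=np.array([.5188,.2965]); X=(q[:,:2]-c)@np.array([[np.cos(a),-np.sin(a)],[np.sin(a),np.cos(a)]])*1000; z=q[:,2]*1000
for y0,y1 in((-14,14),(-28,-20),(20,28)):
    print(y0)
    for x0 in range(-18,60,4):
        s=(X[:,0]>x0)&(X[:,0]<=x0+4)&(X[:,1]>y0)&(X[:,1]<y1)&(z>-5)
        if s.sum()>3: print(x0+2,round(np.median(z[s]),1),end="; ")
    print()
s=(abs(X[:,1])<28)&(z>48)&(z<105)&(X[:,0]>-15)
A=np.c_[X[s],np.ones(s.sum())]; k=np.linalg.lstsq(A,z[s],rcond=None)[0]; print("plane",k,np.degrees(np.arctan(k[:2])))
m=((q[:,2]>.0055)&(q[:,2]<.0105)&(abs(q[:,0]-.519)<.08)&(abs(q[:,1]-.294)<.06)); print(cv2.minAreaRect((q[m][:,:2]*1000).astype(np.float32)))
E
```

```text
-14
-16 110.3; -12 109.8; -8 105.0; -4 100.1; 0 95.2; 4 90.2; 8 85.4; 12 80.7; 16 75.5; 20 70.5; 24 65.7; 28 60.7; 32 276.0; 36 294.2; 40 265.7; 44 38.8; 48 9.3; 52 9.4; 56 9.3; 60 7.7; 
-28
-16 110.4; -12 109.7; -8 104.8; -4 99.7; 0 94.5; 4 90.1; 8 85.1; 12 80.0; 16 74.8; 20 70.7; 24 291.6; 28 291.7; 32 291.5; 36 287.5; 40 265.5; 44 262.5; 48 9.6; 52 9.2; 56 9.3; 60 7.5; 
20
-16 110.3; -12 109.9; -8 105.0; -4 100.3; 0 95.3; 4 90.3; 8 85.1; 12 80.2; 16 75.0; 20 70.0; 24 65.5; 28 60.2; 32 301.7; 36 291.7; 40 265.3; 44 41.8; 48 9.2; 52 8.9; 56 9.2; 60 8.2; 
plane [-1.23870635e+00  5.10235529e-03  9.50864705e+01] [-51.08627622   0.29234089]
((542.4581298828125, 294.6354064941406), (76.66401672363281, 73.39971923828125), 86.91291809082031)
```

The drive is tilted about 4° off the face, so its lower edge stuck about 4 mm out along the lip. I'll nudge it home with closed fingers, low on its front.

```bash
python3 -m crank '[[-1,20,0,0,0],[-1,42,-1,5,0],[-1,42,-1,35,0],[-1,42,-1,70,0],[-1,42,-1,100,0],[-1,42,-1,122,0],[-1,42,-1,134,0],[-1,42,-1,134,0],[-1,42,-1,134,0],[-1,42,-1,134,0]]' 10
python3 -m crank '[[-1,-2,0,0,0],[-1,-4,0,0,0],[-1,-4,0,0,0]]'
python3 -m crank '[[-1,-1,0,0,0],[-1,-2,0,0,0],[-1,-2,0,0,0]]'
```

```text
time: 11.73
tool_pos: [0.5718, 0.2946, 0.2276]
tool_rot: [-3.14, -0.003, -0.052]
contact_force: [0.6, -0.3, 0.6]
opening: 0.03
grip_force: 0.0
time: 11.98
tool_pos: [0.567, 0.2947, 0.2269]
tool_rot: [-3.141, -0.001, -0.052]
contact_force: [-0.2, -0.2, -0.3]
opening: 0.0097
grip_force: 0.0
time: 12.23
tool_pos: [0.5651, 0.2947, 0.2259]
tool_rot: [-3.142, -0.0, -0.052]
contact_force: [-0.1, -0.3, -0.1]
opening: 0.0006
grip_force: 0.2
```

```bash
for i in 1; do python3 -m crank '[[-1,-1,0,0,0],[-1,-2,0,0,0],[-1,-2,0,0,0]]'; done; python3 -m crank '[[-1,-1,0,0,0],[-1,-2,0,0,0],[-1,-2,0,0,0]]';  python3 -m crank '[[-1,-1,0,0,0],[-1,-2,0,0,0],[-1,-2,0,0,0]]'
```

```text
time: 12.48
tool_pos: [0.5631, 0.2948, 0.2257]
tool_rot: [3.141, -0.0, -0.052]
contact_force: [1.5, -0.3, -0.0]
opening: 0.0001
grip_force: 0.3
time: 12.73
tool_pos: [0.5615, 0.2948, 0.2259]
tool_rot: [-3.141, -0.001, -0.052]
contact_force: [2.7, -0.2, -0.0]
opening: 0.0004
grip_force: 1.1
time: 12.98
tool_pos: [0.5602, 0.2949, 0.2264]
tool_rot: [-3.141, -0.004, -0.052]
contact_force: [6.7, -0.7, 0.1]
opening: 0.0003
grip_force: 2.6
```

```bash
python3 -m crank '[[-1,4,0,0,0],[-1,10,0,0,0],[-1,12,0,-20,0],[-1,12,0,-50,0],[0,12,0,-90,0],[1,0,0,-125,0],[1,-20,1,-134,0],[1,-31,1,-134,0],[1,-31,1,-134,0],[1,-31,1,-134,0]]'
cat > prof.py <<'E'
from h import *
p,W=wcloud(); st(); q=W.reshape(-1,3)
a=np.radians(-3);c=np.array([.5188,.2965]); X=(q[:,:2]-c)@np.array([[np.cos(a),-np.sin(a)],[np.sin(a),np.cos(a)]])*1000; z=q[:,2]*1000
s=(abs(X[:,1])<28)&(z>58)&(z<105)&(abs(X[:,0])<30)
A=np.c_[X[s],np.ones(s.sum())]; k=np.linalg.lstsq(A,z[s],rcond=None)[0]; print("plane",k,np.degrees(np.arctan(k[:2])),"y",np.percentile(X[s][:,1],[1,99]))
s=(abs(X[:,1])<28)&(z>60)&(z<66)&(abs(X[:,0])<40); print("ymid low",np.percentile(X[s][:,1],[1,99]))
s=(abs(X[:,1])<28)&(z>98)&(z<104)&(abs(X[:,0])<40); print("ymid high",np.percentile(X[s][:,1],[1,99]))
E
python3 prof.py
```

```text
time: 13.82
tool_pos: [0.528, 0.2957, 0.3595]
tool_rot: [3.141, 0.001, -0.052]
contact_force: [0.6, -0.6, 0.0]
opening: 0.0359
grip_force: 0.0
13.87 pos [0.5285 0.2956 0.3591] rot [ 3.141e+00  1.100e-03 -5.200e-02] F [ 0.47 -0.18  0.03] op 0.0398 g 0.0 q [ 0.38  0.53  1.36 -0.    1.26  2.01]
plane [-1.40690499e+00  5.89459600e-03  9.62144674e+01] [-54.59554449   0.33773156] y [-27.36799439  27.43479705]
ymid low [-27.23111302  27.41565686]
ymid high [-27.22122011  27.61128186]
```

The drive is now seated at 54.6°. Next comes the side grip at its centre.

```bash
python3 -m crank '[[1,0,0,0,0],[1,0,0,25,0],[1,0,0,55,0],[1,0,0,80,0],[1,0,0,100,0],[1,0,0,110,0],[1,0,0,115,0],[1,0,0,115,0],[1,0,0,115,0],[1,0,0,115,0]]' 8
python3 -m crank '[[0.7,0,0,0,0],[0.5,0,0,0,0],[0.4,0,0,0,0],[0.36,0,0,0,0],[0.32,0,0,0,0],[0.25,0,0,0,0],[0.2,0,0,0,0],[0.2,0,0,0,0],[0.1,0,0,0,0],[-0.2,0,0,0,0],[-1,0,0,0,0],[-1,0,0,0,0]]' 8
```

```text
time: 14.7
tool_pos: [0.5287, 0.2958, 0.246]
tool_rot: [-3.141, -0.002, -0.052]
contact_force: [0.4, -0.3, 0.3]
opening: 0.0918
grip_force: 0.0
time: 15.7
tool_pos: [0.5282, 0.2958, 0.2449]
tool_rot: [-3.141, -0.0, -0.052]
contact_force: [-0.9, 2.8, 3.8]
opening: 0.0603
grip_force: 8.0
```

```bash
python3 -m crank '[[-1,0,0,-3,0],[-1,0,0,-8,0],[-1,0,0,-15,0],[-1,0,0,-25,0],[-1,0,0,-37,0],[-1,0,0,-50,0],[-1,0,0,-65,0],[-1,0,0,-80,0],[-1,0,0,-92,0],[-1,0,0,-100,0],[-1,0,0,-100,0],[-1,0,0,-100,0]]'
python3 - <<'E'
from h import *
st(); p,W=wcloud(); q=W.reshape(-1,3); x,y=.528,.296
s=(abs(q[:,0]-x)<.045)&(abs(q[:,1]-y)<.02)&(q[:,2]>.10)&(q[:,2]<.215)
for z0 in np.arange(.12,.215,.012):
    m=s&(q[:,2]>z0)&(q[:,2]<z0+.012)
    if m.sum()>4: print(round(z0,3),m.sum(),np.median(q[m],0).round(4))
print(to([.652,.007,.150],0.0,173.5))
E
```

```text
time: 16.7
tool_pos: [0.5281, 0.2955, 0.3451]
tool_rot: [-3.141, -0.001, -0.052]
contact_force: [-0.3, -0.2, -1.5]
opening: 0.0598
grip_force: 8.0
16.7 pos [0.5281 0.2955 0.3451] rot [-3.1415e+00 -7.0000e-04 -5.2200e-02] F [-0.34 -0.2  -1.47] op 0.0598 g 8.0 q [ 0.38  0.54  1.38 -0.    1.22  2.01]
0.132 513 [0.5575 0.2956 0.1414]
0.144 1247 [0.5514 0.2959 0.15  ]
0.156 1491 [0.5433 0.2962 0.1621]
0.168 1716 [0.5348 0.2959 0.1742]
0.18 1368 [0.5277 0.2959 0.1846]
0.192 732 [0.5149 0.2959 0.2021]
0.204 1353 [0.5111 0.2961 0.2076]
(array([138.9, 281.6,  20.8]), np.float64(-0.052))
```

```bash
python3 -m crank '[[-1,8,17,0,-0.005],[-1,22,45,0,-0.01],[-1,38,77,0,-0.02],[-1,54,110,0,-0.03],[-1,70,143,0,-0.04],[-1,86,175,0,-0.045],[-1,102,207,0,-0.052],[-1,117,238,0,-0.052],[-1,130,264,0,-0.052],[-1,138,279,0,-0.052],[-1,139,282,0,-0.052],[-1,139,282,0,-0.052]]'
python3 - <<'E'
from h import *
p,W=wcloud("pics/w8.png"); st(); q=W.reshape(-1,3)
x,y=.652,.007
s=(abs(q[:,0]-x)<.045)&(abs(q[:,1]-y)<.02)&(q[:,2]>.12)&(q[:,2]<.225)
for z0 in np.arange(.12,.215,.012):
    m=s&(q[:,2]>z0)&(q[:,2]<z0+.012)
    if m.sum()>4: print(round(z0,3),m.sum(),np.median(q[m],0).round(4))
m=(q[:,2]>.115)&(q[:,2]<.126)&(abs(q[:,0]-.75)<.1)&(abs(q[:,1])<.2)
for y0 in np.arange(-.1,.12,.04):
    r=q[m&(abs(q[:,1]-y0)<.01)]; print("edge",round(y0,2),np.percentile(r[:,0],1).round(4) if len(r) else 0)
m=(q[:,2]>.097)&(q[:,2]<.107)&(abs(q[:,0]-.566)<.03)&(abs(q[:,1])<.12); r=q[m]; print("panel",len(r), np.percentile(r[:,0],[2,98]) if len(r) else 0)
E
```

```text
time: 17.75
tool_pos: [0.6523, 0.0061, 0.3436]
tool_rot: [-3.141, 0.002, -0.002]
contact_force: [-0.5, -0.2, -2.2]
opening: 0.0597
grip_force: 8.0
17.8 pos [0.652  0.0073 0.3439] rot [-3.1408e+00  1.8000e-03 -4.0000e-04] F [-0.78  0.86 -1.19] op 0.0594 g 8.0 q [-0.11  0.62  1.23  0.    1.29  1.46]
0.132 653 [0.6805 0.0066 0.1407]
0.144 1301 [0.6739 0.0071 0.15  ]
0.156 1496 [0.6657 0.0071 0.1622]
0.168 1747 [0.6575 0.007  0.1742]
0.18 1140 [0.6508 0.007  0.1837]
0.192 991 [0.6382 0.0069 0.2014]
0.204 1094 [0.6345 0.0071 0.2068]
edge -0.1 0.6981
edge -0.06 0.6984
edge -0.02 0.6991
edge 0.02 0.6992
edge 0.06 0.6992
edge 0.1 0.6993
panel 94 [0.55700972 0.57075911]
```

View pics/w8.png

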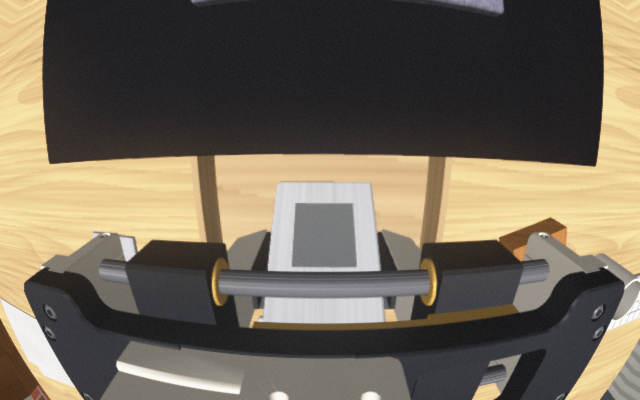

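The picture shows the drive at (325,250), inside the open drawer between its side walls at (207,190) and (437,190) and clear of the riser edge. I'll lower it until its edge touches the drawer floor.

```bash
python3 -m crank '[[-1,3,0,15,0],[-1,6,0,35,0],[-1,8,0,52,0],[-1,8,0,64,0],[-1,8,0,72,0],[-1,8,0,74,0],[-1,8,0,74,0],[-1,8,0,74,0]]' 5
python3 -m crank '[[-1,0,0,2,0],[-1,0,0,4,0],[-1,0,0,5,0],[-1,0,0,5,0]]'
```

```text
time: 18.47
tool_pos: [0.6604, 0.0071, 0.2717]
tool_rot: [3.141, -0.001, 0.0]
contact_force: [-0.0, -0.4, -1.0]
opening: 0.0599
grip_force: 5.0
time: 18.8
tool_pos: [0.6603, 0.0067, 0.2661]
tool_rot: [3.141, -0.001, -0.0]
contact_force: [-1.0, 0.8, 0.1]
opening: 0.0599
grip_force: 5.0
```

```bash
python3 -m crank '[[-1,-3,0,2,0],[-1,-5.5,0,4,0],[-1,-8.4,0,6,0],[-1,-11,0,8.5,0],[-1,-13.4,0,11,0],[-1,-15.4,0,13.5,0],[-1,-17,0,16,0],[-1,-17,0,16,0]]'
python3 - <<'E'
from h import *
p,W=wcloud(); st(); q=W.reshape(-1,3)
s=(abs(q[:,0]-.643)<.05)&(abs(q[:,1]-.007)<.02)&(q[:,2]>.054)&(q[:,2]<.13)
for x0 in np.arange(.595,.70,.012):
    m=s&(abs(q[:,0]-x0)<.006)
    if m.sum()>4: print(round(x0,3),m.sum(),np.median(q[m],0).round(4))
E
```

```text
time: 19.47
tool_pos: [0.6428, 0.0067, 0.2488]
tool_rot: [3.142, 0.002, -0.0]
contact_force: [0.3, 0.4, -1.4]
opening: 0.06
grip_force: 5.0
19.52 pos [0.643  0.0067 0.2491] rot [ 3.1416e+00  1.1000e-03 -3.0000e-04] F [-0.77  0.32 -0.76] op 0.0601 g 5.0 q [-0.11  0.7   1.36 -0.    1.08  1.46]
0.607 373 [0.6117 0.007  0.0993]
0.619 1507 [0.6183 0.007  0.0963]
0.631 97 [0.6366 0.0085 0.0877]
0.643 1860 [0.643 0.007 0.085]
0.655 1854 [0.6551 0.0069 0.0794]
0.667 1839 [0.667  0.007  0.0737]
0.679 1745 [0.6789 0.007  0.0678]
0.691 68 [0.6852 0.0083 0.0649]
```

```bash
python3 -m crank '[[-1,-1.5,0,2,0],[-1,-3,0,4,0],[-1,-4.2,0,6.5,0],[-1,-5.2,0,9,0],[-1,-6,0,11,0],[-1,-6.5,0,13,0],[-1,-7,0,14.5,0],[-1,-7,0,15.5,0],[-1,-7,0,15.5,0],[-1,-7,0,15.5,0]]'
cat > pf.py <<'E'
from h import *
p,W=wcloud(); st(); q=W.reshape(-1,3)
s=(abs(q[:,0]-.636)<.06)&(abs(q[:,1]-.007)<.02)&(q[:,2]>.045)&(q[:,2]<.1)
for x0 in np.arange(.583,.70,.012):
    m=s&(abs(q[:,0]-x0)<.006)
    if m.sum()>4: print(round(x0,3),m.sum(),np.median(q[m],0).round(4))
E
python3 pf.py
```

```text
time: 20.35
tool_pos: [0.6363, 0.0067, 0.2341]
tool_rot: [3.142, 0.0, -0.0]
contact_force: [0.5, -0.0, -1.5]
opening: 0.06
grip_force: 5.0
20.4 pos [0.6363 0.0067 0.2341] rot [ 3.1415e+00  1.0000e-04 -2.0000e-04] F [ 0.13  0.09 -1.64] op 0.0604 g 5.0 q [-0.11  0.71  1.4  -0.    1.04  1.46]
0.583 46 [0.5775 0.0075 0.0536]
0.595 588 [0.5979 0.0071 0.073 ]
0.607 1098 [0.6065 0.0071 0.0723]
0.631 1104 [0.6327 0.007  0.0699]
0.643 1606 [0.6432 0.007  0.0689]
0.655 1721 [0.655  0.0069 0.0676]
0.667 1862 [0.6671 0.0069 0.0663]
0.679 2131 [0.6799 0.0069 0.0648]
0.691 100 [0.6851 0.0098 0.0615]
```

```bash
python3 -m crank '[[-1,0,0,1,0],[-1,0,0,2,0],[-1,0,0,3,0],[-1,0,0,3,0],[-1,0,0,3,0]]' 4; python3 pf.py
```

```text
time: 20.82
tool_pos: [0.6363, 0.0067, 0.2311]
tool_rot: [3.142, 0.0, -0.0]
contact_force: [0.5, -0.7, -2.6]
opening: 0.0601
grip_force: 4.0
20.87 pos [0.6363 0.0067 0.2311] rot [ 3.1415e+00  1.0000e-04 -1.0000e-04] F [ 0.34 -0.1  -2.66] op 0.0598 g 4.0 q [-0.11  0.71  1.4  -0.    1.03  1.46]
0.583 182 [0.5807 0.0072 0.0533]
0.595 594 [0.5976 0.0071 0.0677]
0.607 931 [0.606  0.007  0.0675]
0.631 1103 [0.6325 0.007  0.0666]
0.643 1569 [0.6432 0.007  0.0662]
0.655 1691 [0.6551 0.0069 0.0657]
0.667 1837 [0.6671 0.0069 0.0651]
0.679 2023 [0.6793 0.0069 0.0644]
0.691 141 [0.6851 0.0064 0.0618]
```

```bash
python3 -m crank '[[-1,0,0,0.6,0],[-1,0,0,1.2,0],[-1,0,0,1.2,0]]' 3;  python3 -m crank '[[0.33,0,0,0,0],[0.36,0,0,0,0],[0.4,0,0,0,0],[0.45,0,0,0,0],[0.55,0,0,0,0],[0.65,0,0,0,0],[0.65,0,0,0,0]]'; python3 pf.py
```

```text
time: 21.12
tool_pos: [0.6364, 0.0067, 0.2303]
tool_rot: [3.141, -0.001, -0.0]
contact_force: [-0.3, 0.6, 1.9]
opening: 0.06
grip_force: 4.2
time: 21.7
tool_pos: [0.6364, 0.0068, 0.2303]
tool_rot: [-3.141, -0.001, -0.0]
contact_force: [0.3, 0.5, 4.2]
opening: 0.0753
grip_force: 1.9
21.75 pos [0.6364 0.0069 0.2303] rot [-3.1414e+00 -7.0000e-04 -3.0000e-04] F [0.   1.07 4.54] op 0.0755 g 2.02 q [-0.11  0.71  1.4   0.    1.03  1.46]
0.583 370 [0.5831 0.007  0.0533]
0.595 540 [0.5979 0.0072 0.0643]
0.607 761 [0.6052 0.0072 0.0643]
0.631 1137 [0.6322 0.0071 0.0645]
0.643 1520 [0.6432 0.0071 0.0645]
0.655 1658 [0.6551 0.007  0.0645]
0.667 1811 [0.6671 0.007  0.0644]
0.679 1942 [0.6792 0.007  0.0642]
0.691 184 [0.6852 0.0077 0.0616]
```

The drive lies flat. Next I'll rise, close the fingers, and move in front of the handle.

```bash
python3 -m crank '[[0.65,0,0,-3,0],[0.65,0,0,-12,0],[0.65,0,0,-30,0],[0.65,0,0,-55,0],[0.65,0,0,-80,0],[0,-20,0,-90,0],[-1,-58,0,-90,0],[-1,-97,0,-90,0],[-1,-135,0,-90,0],[-1,-160,0,-80,0],[-1,-162,0,-50,0],[-1,-162,0,-20,0]]' 20
python3 -m crank '[[-1,0,0,6,0],[-1,0,0,6,0],[-1,0,0,6,0]]'
python3 - <<'E'
from h import *
p,d=vision.read_camera("top"); P=cloud("top",d); st()
s=P[234:246,285:340].reshape(-1,3); s=s[(s[:,2]>.07)&(s[:,2]<.086)&(abs(s[:,1]-.007)>.03)]; print("handle",np.percentile(s[:,0],[10,50,90]).round(4))
E
```

```text
time: 22.75
tool_pos: [0.4732, 0.0069, 0.2513]
tool_rot: [3.141, -0.004, -0.0]
contact_force: [1.1, -0.0, -0.6]
opening: 0.0336
grip_force: 0.0
time: 23.0
tool_pos: [0.4749, 0.0067, 0.2447]
tool_rot: [3.141, -0.0, -0.0]
contact_force: [-0.2, 0.6, -0.2]
opening: 0.014
grip_force: 0.0
23.05 pos [0.4751 0.0067 0.2452] rot [ 3.1413e+00 -1.9000e-03 -1.0000e-04] F [0.23 0.14 0.24] op 0.0096 g 0.0 q [-0.15  0.45  1.86 -0.    0.82  1.42]
handle [0.517 0.517 0.517]
```

```bash
python3 -m crank '[[-1,15,0,0,0],[-1,23,0,0,0],[-1,27,0,0,0],[-1,31,0,0,0],[-1,36,0,0,0],[-1,42,0,0,0],[-1,50,0,0,0],[-1,58,0,0,0],[-1,67,0,0,0],[-1,76,0,0,0],[-1,85,0,0,0],[-1,94,0,0,0]]'
python3 -m crank '[[-1,9,0,0,0],[-1,18,0,0,0],[-1,27,0,0,0],[-1,36,0,0,0],[-1,44,0,0,0],[-1,50,0,0,0],[-1,55,0,0,0],[-1,58,0,0,0],[-1,60,0,0,0],[-1,60,0,0,0]]'
python3 - <<'E'
from h import *
p,d=vision.read_camera("top"); P=cloud("top",d); st()
s=P[180:236,270:355].reshape(-1,3); s=s[(s[:,2]>.097)&(s[:,2]<.107)]; print("panel",len(s),np.percentile(s[:,0],[5,50,95]).round(4) if len(s) else 0)
E
```

```text
time: 24.05
tool_pos: [0.5692, 0.0067, 0.2439]
tool_rot: [3.141, 0.0, -0.0]
contact_force: [-2.1, -0.0, 0.5]
opening: 0.0005
grip_force: 0.7
time: 24.88
tool_pos: [0.6286, 0.0068, 0.2439]
tool_rot: [-3.142, -0.0, -0.0]
contact_force: [0.1, -0.7, 1.4]
opening: 0.0006
grip_force: 0.0
24.93 pos [0.6284 0.0068 0.244 ] rot [-3.1415e+00 -4.0000e-04 -2.0000e-04] F [-0.43 -0.77  0.03] op 0.0007 g 0.0 q [-0.11  0.68  1.42  0.    1.04  1.46]
panel 63 [0.6836 0.6886 0.6955]
```

```bash
python3 -m crank '[[-1,2,0,0,0],[-1,4,0,0,0],[-1,5,0,0,0],[-1,5,0,0,0]]'; python3 -m crank '[[-1,2,0,0,0],[-1,3,0,0,0],[-1,4,0,0,0],[-1,4,0,0,0]]'; python3 -m crank '[[-1,1,0,0,0],[-1,2,0,0,0],[-1,3,0,0,0],[-1,3,0,0,0]]'
```

```text
time: 25.27
tool_pos: [0.6334, 0.0068, 0.244]
tool_rot: [3.142, -0.0, -0.0]
contact_force: [-0.6, 0.1, 0.1]
opening: -0.0001
grip_force: 0.1
time: 25.6
tool_pos: [0.6375, 0.0067, 0.244]
tool_rot: [3.142, -0.0, -0.0]
contact_force: [-0.7, 0.3, 0.9]
opening: 0.0006
grip_force: 0.1
time: 25.93
tool_pos: [0.6405, 0.0067, 0.244]
tool_rot: [3.141, -0.0, -0.0]
contact_force: [-1.1, 0.5, -1.2]
opening: 0.0006
grip_force: 0.2
```

```bash
python3 -m crank '[[-1,1,0,0,0],[-1,2,0,0,0],[-1,3,0,0,0],[-1,3,0,0,0]]'; python3 -m crank '[[-1,1,0,0,0],[-1,2,0,0,0],[-1,3,0,0,0],[-1,3,0,0,0]]'; python3 -m crank '[[-1,1,0,0,0],[-1,2,0,0,0],[-1,3,0,0,0],[-1,3,0,0,0]]'
```

```text
time: 26.27
tool_pos: [0.6435, 0.0067, 0.244]
tool_rot: [3.141, -0.0, -0.0]
contact_force: [-0.8, 1.0, -0.3]
opening: 0.0003
grip_force: 0.2
time: 26.6
tool_pos: [0.6461, 0.0067, 0.2439]
tool_rot: [3.141, 0.001, -0.0]
contact_force: [-1.5, 0.1, 1.7]
opening: 0.0007
grip_force: 1.6
time: 26.93
tool_pos: [0.6474, 0.0067, 0.2439]
tool_rot: [3.142, 0.008, -0.0]
contact_force: [-13.6, -0.5, 7.5]
opening: 0.0006
grip_force: 7.0
```

```bash
python3 -m crank '[[-1,-3,0,0,0],[-1,-10,0,0,0],[-1,-30,0,0,0],[-1,-65,0,0,0],[-1,-100,0,0,0],[-1,-130,0,-20,0],[-1,-150,0,-50,0],[-1,-150,0,-80,0],[-1,-150,0,-80,0]]'
python3 - <<'E'
from h import *
p,d=vision.read_camera("top"); P=cloud("top",d); st()
s=P[170:236,270:355].reshape(-1,3); s=s[(s[:,2]>.095)&(s[:,2]<.108)]; print("panel",len(s),np.percentile(s[:,0],[5,50,95]).round(4) if len(s) else 0)
def b(u0,u1,v0,v1,z0,z1,nm,D=P):
    q=D[v0:v1,u0:u1].reshape(-1,3); q=q[(q[:,2]>z0)&(q[:,2]<z1)]; print(nm,len(q),q.mean(0).round(4))
P0=cloud("top",np.load("top_d.npy"))
for nm,a in {"short":(372,418,215,268,.06,.083),"mug":(430,470,230,270,.08,.1),"cube":(168,196,238,266,.04,.06)}.items(): b(*a,nm+"0",P0); b(*a,nm)
cv2.imwrite("pics/end.png",cv2.resize(p[120:270,160:480],(800,375),interpolation=2)[:,:,::-1])
E
```

```text
time: 27.68
tool_pos: [0.4997, 0.0067, 0.3296]
tool_rot: [3.14, -0.011, -0.0]
contact_force: [1.9, 0.2, 0.8]
opening: 0.0004
grip_force: 0.0
27.73 pos [0.4998 0.0067 0.3274] rot [ 3.1404e+00 -8.8000e-03 -2.0000e-04] F [-0.13  0.17 -0.25] op 0.0005 g 0.0 q [-0.14  0.37  1.71  0.    1.05  1.43]
panel 108 [0.6984 0.6998 0.7027]
short0 128 [ 0.5132 -0.286   0.0739]
short 118 [ 0.5096 -0.2881  0.0736]
mug0 135 [ 0.49   -0.4614  0.0896]
mug 136 [ 0.4895 -0.4628  0.0897]
cube0 215 [0.487  0.4642 0.049 ]
cube 216 [0.4869 0.4648 0.0491]
```

```bash
python3 - <<'E'
from h import *
p,W=wcloud(); q=W.reshape(-1,3)
m=(q[:,2]>.075)&(q[:,2]<.086)&(abs(q[:,0]-.66)<.03)&(abs(q[:,1]-.007)<.058); r=q[m]; print("bar",len(r),np.percentile(r[:,0],[2,50,98]).round(4))
for y0 in(-.15,-.13,-.1,-.06,0,.06,.1,.13,.15):
    o=[]
    for z0,z1 in((.085,.1),(.1,.114),(.116,.125)):
        m=(q[:,2]>z0)&(q[:,2]<z1)&(abs(q[:,0]-.71)<.03)&(abs(q[:,1]-y0)<.008); o.append((int(m.sum()),np.percentile(q[m][:,0],3).round(4) if m.sum()>3 else 0))
    print(y0,o)
P=cloud("top",vision.read_camera("top")[1]); 
for nm,y in(("near",-.29),):
    s=P[215:268,372:418].reshape(-1,3); s=s[(s[:,2]>.069)&(s[:,2]<.079)]; P0=cloud("top",np.load("top_d.npy"))[215:268,372:418].reshape(-1,3); P0=P0[(P0[:,2]>.069)&(P0[:,2]<.079)]
    for t in(P0,s):
        x=((t[:,:2]-[.5277,-.2833])@[np.cos(.288),np.sin(.288)])*1000; print([ (int(((x>a)&(x<a+25)).sum()),x[(x>a)&(x<a+25)].mean().round(1)) for a in(-50,-12,25) if ((x>a)&(x<a+25)).any()])
E
```

```text
bar 1171 [0.6566 0.6587 0.6621]
-0.15 [(0, 0), (0, 0), (0, 0)]
-0.13 [(0, 0), (0, 0), (0, 0)]
-0.1 [(0, 0), (0, 0), (0, 0)]
-0.06 [(0, 0), (0, 0), (0, 0)]
0 [(0, 0), (0, 0), (0, 0)]
0.06 [(0, 0), (0, 0), (0, 0)]
0.1 [(0, 0), (0, 0), (0, 0)]
0.13 [(0, 0), (0, 0), (0, 0)]
0.15 [(0, 0), (0, 0), (0, 0)]
[(45, np.float64(-36.9)), (47, np.float64(0.1)), (6, np.float64(33.1))]
[(47, np.float64(-36.9)), (50, np.float64(0.0))]
```

```bash
python3 -c "
from cell import ticket; print(ticket.hand_in())"
```

```text
the job is handed in; nothing more can be done
None
```

I handed the job in after about 28 s of robot time: the tall drive was set on the stand and released, then regripped by its long side edges and laid flat in the drawer, which I pushed shut to its stop; the short drives, mug and paperweight had not moved, and the one extra step was a nudge of under 7 N to seat the drive fully on the stand.

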